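# Put the washed lunch tower back together

## Robot

A 7-joint arm with a two-finger parallel gripper is mounted at the origin on a cart in front of the work surface, level with it; the furniture and walls round the work are solid. World frame = base frame: x ahead of the robot, y to its left, z up, the work surface at z = 0. Lengths are in m, angles in degrees, forces in N, time in s.
With the tool pointing down it reaches from about 0.425 to 0.875 m from the base axis. Payload 4.7 kg.
Tool frame: the origin (TCP) lies at the very end of the fingers, on their centre line; the grasp point (between the pads) lies 19 mm behind it; z points along the fingers, y is the line along which they close (so a half turn about z gives the same grasp; the last joint's range is limited). The gripper opens to 87 mm and grips with 3 to 60 N. Pads are 19 mm wide; open, the fingers measure 117 mm over their backs; the gripper's body (75 mm by 190 mm) begins 51 mm behind the grasp point.
Start: joints at [-69.494, 18.392, -4.016, 83.108, 1.295, 78.541, -3.26], TCP at [0.219, 0.612, 0.223] pointing down, gripper open.
Joint ranges: [-163.93, 163.93], [-17.29, 119.83], [-79.2, 71.16], [3.27, 140.29], [-89.18, 269.18], [5.43, 117.66], [-154.24, 154.24]. Speed limits (degrees/s): [147.25, 147.25, 180, 180, 180, 180, 180].

## Interface

Orientations are given as [roll, pitch, yaw] about the fixed x, y, z axes, in that order (R = Rz(yaw) Ry(pitch) Rx(roll)).
In Python, from cell import get_obs, eyes, env gives the robot as it stands.
- The arm moves only by the tool servo_tool, never from a script. Its argument "series" is a list that holds one entry, the list of rows, each a list of 7 numbers: the shift along the tool's x, y, z in units of 300 mm (1.0 is 300 mm), then the turn, a rotation vector about the tool's x, y, z in units of pi rad (1.0 is pi rad), then the opening, from 0 (shut) to 1 (fully open). In form: [[[tx, ty, tz, wx, wy, wz, gripper], ...]]. A call has 1 to 12 rows; each row is the pose to reach, as a shift and turn from the pose commanded when the call began, along the tool's axes at that moment, turning the shorter way round; what a row does not reach only later rows make up. A row lasts 1/12 s, in which the tool goes at most 41.7 mm and 7.16 degrees, less where a joint would pass 70% of its speed; a pose out of reach is approached as far as the arm can. A call with a number of a shift or a turn outside -1 to 1 is refused whole. A call with a gripper value outside its range is refused whole. The fingers move at their own pace and stop on an object; "grip_force" is the grip in N (left out, the last holds). Time passes only in rows, so rows that repeat a pose let the fingers close. It gives the time, the measured TCP pose, the force, the opening and the grip force at its end, in the units of the state.
- get_obs(): the state, without advancing time (a new reading comes with each control period).
- eyes.read_camera(name): name is "scene" or "top" or "wrist"; returns a dict with "frame" (480x640x3 uint8, red, green, blue), "depth" (480x640 float32, m along the optical axis (not along the pixel's ray), 0 where there is no reading), "fx", "fy", "cx", "cy" (pixels), "origin" and "rotation" of the camera in the world; the wrist camera has in their place "mount" (4x4, takes a point from camera to tool coordinates, whose origin is the TCP and whose axes are the flange's). Camera axes: x right, y down, z forward; pixel columns grow to the right and rows downward; lengths in m; the calibration is good to about 2 mm. A picture is of the moment at which its call begins: read the wrist's pose just before it.
- env.sign_off(): hands the job in; it is judged then, once.
The state is a dict: "time_s": time; "qpos": joint angles; "joint_velocities": joint speeds; "effort": joint torques, N m; "tool_pos": TCP position; "tool_rot": TCP orientation; "force": force on the tool from outside, world axes, zero at the start; "wrist_torque": the same for the moment, N m; "grip_width": finger opening in m; "grasp_force": force on a finger pad.
Only numpy, scipy, OpenCV 4.12 (cv2) and the standard library are available. Lean on these libraries where they do the work, as an engineer would, in place of code of your own. Each camera call takes 0.05 s, during which the arm holds its last target. There are 200 camera calls.

## Task

The lunch tower has been washed up; put it together again, upright in the middle of the round cork mat, one piece at a time from the bottom up: the blue tier first, then green, yellow and red, and last the steel lid with the black knob. Each piece must sit fully home in the one below. Do not tip any piece over, and leave the green tin, the jam jar and the lemon where they are.

Things in the scene. Friction and masses are not known exactly. Their poses are not given: they have to be found in the camera images.
- tier_blue: Blue round tier (open pot), loose, 0.12 kg, same shape as the other tiers; mm: 60 diameter, 44 tall. Origin: centre of underside; z up out of the mouth. Foot z 0 to 8 (diameter 41 at the bottom, 47 from z 6); straight body z 8 to 44, wall 3.5, mouth 53, inner floor z 11. Its foot drops into the mouth of any tier; seated, its origin is 36 above that of the tier below.
- tier_green: Green round tier (open pot), loose, 0.12 kg, same shape as the other tiers; mm: 60 diameter, 44 tall. Origin: centre of underside; z up out of the mouth. Foot z 0 to 8 (diameter 41 at the bottom, 47 from z 6); straight body z 8 to 44, wall 3.5, mouth 53, inner floor z 11. Its foot drops into the mouth of any tier; seated, its origin is 36 above that of the tier below.
- tier_yellow: Yellow round tier (open pot), loose, 0.12 kg, same shape as the other tiers; mm: 60 diameter, 44 tall. Origin: centre of underside; z up out of the mouth. Foot z 0 to 8 (diameter 41 at the bottom, 47 from z 6); straight body z 8 to 44, wall 3.5, mouth 53, inner floor z 11. Its foot drops into the mouth of any tier; seated, its origin is 36 above that of the tier below.
- tier_red: Red round tier (open pot), loose, 0.12 kg, same shape as the other tiers; mm: 60 diameter, 44 tall. Origin: centre of underside; z up out of the mouth. Foot z 0 to 8 (diameter 41 at the bottom, 47 from z 6); straight body z 8 to 44, wall 3.5, mouth 53, inner floor z 11. Its foot drops into the mouth of any tier; seated, its origin is 36 above that of the tier below.
- lid: Lid, loose, 0.10 kg: bright steel disc, 60 mm diameter, with an upright black knob, 22 mm diameter, in the middle. Origin: centre of underside; z up. In mm: foot z 0 to 8 (diameter 41 to 47, like a tier), disc z 8 to 13, knob z 13 to 43 (straight from 18 to 38). Its foot drops into a tier's mouth; seated, its origin is 36 above that of the tier below.
- cork_mat: Round light brown cork mat, 96 mm diameter, 6 mm thick, fixed to the worktop. Origin: centre of its underside, so its top is 6 mm above its origin.
- tin_tomatoes: Bystander: low green tin with a picture on it, 75 diameter, 58 tall (mm), loose. Origin: centre of its underside.
- jam_jar: Bystander: glass jam jar with a white lid, 68 diameter, 84 tall (mm), loose. Origin: centre of its underside.
- lemon: Bystander: yellow lemon, 71 x 53 x 51 mm, loose. Origin: centre of its underside as it lies, long axis along its x.
Not all that is in view belongs to the job. What is shaped like the lid but orange or purple is not meant.

How it is judged:
By the outcome, as a careful person would: the job done as asked, in the order asked, and still so for the second after the job is handed in, with the robot touching nothing.
It also fails if it takes over 109 s, if anything falls off the work surface, if the arm or the gripper's body presses on something with over 40 N, if the wrist force passes 120 N, or if a joint passes its speed limit or range.

## Working session

There is one attempt and no reset: what is moved stays moved. The work goes in short steps, Python scripts to look and compute and a tool call to move; the robot and the scene stay as the last step left them, time stands still between calls to the robot, and variables do not carry over. Pictures are saved under pics/ and viewed, at most 14 in all, crops included, and the job is handed in when it is done.

Besides the shell and the picture viewer there is one more tool, called after "Call:" by a JSON object that holds its "method" and its "body", one argument or row to a line. servo_tool: Moves the arm, as the interface text tells. Shifts and turns lie within -1 to 1; 1 stands for 300 mm of shift or pi rad of turn. Its arguments: {"type":"object","properties":{"series":{"type":"array"},"grip_force":{"type":"number"}},"required":["series"]}

```bash
mkdir -p pics; ls
python3 - <<'E'
from cell import get_obs, eyes, env
import cv2,pickle
o=get_obs();print(o)
for n in("scene","top"):
    c=eyes.read_camera(n);pickle.dump(c,open(n+'.pkl','wb'));cv2.imwrite(f'pics/{n}0.png',c['frame'][:,:,::-1]);print(n,{k:v for k,v in c.items() if k not in('frame','depth')})
E
```

```text
pics
{'time_s': 0.0, 'qpos': array([-69.49456957,  18.43828317,  -4.01603269,  83.17173668,
         1.29405596,  78.54113568,  -3.25977522]), 'joint_velocities': array([-0.02513038,  0.04239684,  0.0105325 , -0.03878592,  0.0712005 ,
       -0.02739575,  0.03337811]), 'effort': array([ 1.71232268e-04, -4.91296613e+01, -4.03988706e-01, -3.12518191e+01,
       -6.39714953e-02,  4.39231354e-02,  1.63482664e-04]), 'tool_pos': array([0.21894376, 0.61145218, 0.22149811]), 'tool_rot': array([-1.79894033e+02,  4.54614791e-03,  1.60304765e+02]), 'force': array([ 0.56933222, -0.4437357 , -0.11566543]), 'wrist_torque': array([-0.03313294,  0.01823364,  0.01806076]), 'grasp_force': 0.0, 'grip_width': 0.08690988909733059}
scene {'fx': 560.218501973931, 'fy': 560.218501973931, 'cx': 324.7927940356248, 'cy': 249.2960800099843, 'origin': array([-0.14568698,  1.25731381,  0.77797366]), 'rotation': array([-120.30800056,    0.75561028, -151.53493341])}
top {'fx': 551.540889511108, 'fy': 551.540889511108, 'cx': 310.28931211742724, 'cy': 237.88670019093266, 'origin': array([0.3786749 , 0.15985449, 1.52806667]), 'rotation': array([-176.58662137,    0.57785745,  -89.15717395])}
```

View pics/scene0.png

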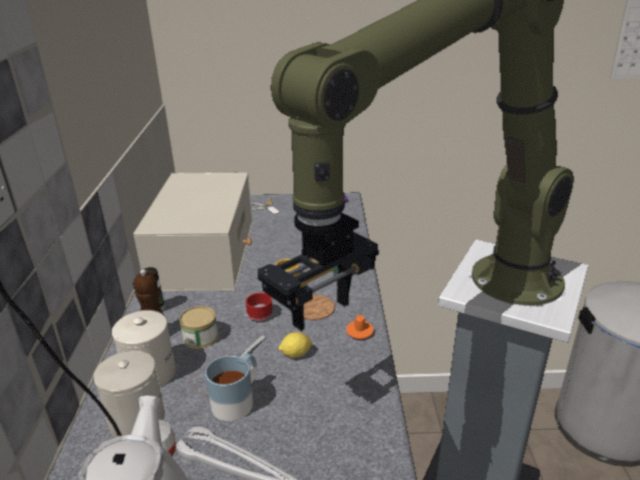

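View pics/top0.png

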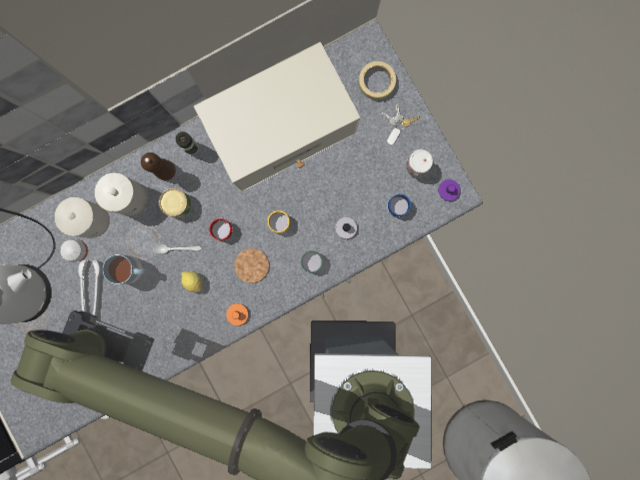

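The top view shows mat (251,265), blue (400,206), green (314,262), yellow (279,222), red (221,230), steel lid (346,228). The decoys are orange (237,315) and purple (449,190), the lemon is (191,282), the tin (174,203), the jar (421,161), and a tall box sits above yellow.

```bash
cat > h.py <<'E'
import numpy as np,cv2,pickle
from scipy.spatial.transform import Rotation as R
from cell import get_obs,eyes,env
def pose(c):
    if 'mount' in c:
        return c['T'][:3,3],c['T'][:3,:3]
    return np.array(c['origin']),R.from_euler('xyz',c['rotation'],degrees=True).as_matrix()
def cam(n):
    o=get_obs();c=eyes.read_camera(n)
    if n=='wrist':
        T=np.eye(4);T[:3,:3]=R.from_euler('xyz',o['tool_rot'],degrees=True).as_matrix();T[:3,3]=o['tool_pos'];c['T']=T@np.array(c['mount'])
    return c
def ray(c,uv,z):
    uv=np.atleast_2d(np.asarray(uv,float));p,M=pose(c)
    d=np.c_[(uv[:,0]-c['cx'])/c['fx'],(uv[:,1]-c['cy'])/c['fy'],np.ones(len(uv))]@M.T
    return p+d*((z-p[2])/d[:,2])[:,None]
def cloud(c):
    v,u=np.mgrid[:480,:640];d=c['depth'];p,M=pose(c)
    P=np.stack([(u-c['cx'])/c['fx']*d,(v-c['cy'])/c['fy']*d,d],-1)@M.T+p
    P[d==0]=np.nan;return P
def go(xyz,yaw):
    """shift/turn units from current pose to a tool-down pose"""
    o=get_obs();A=R.from_euler('xyz',o['tool_rot'],degrees=True);B=R.from_euler('xyz',[180,0,yaw],degrees=True)
    return np.round(np.r_[A.inv().apply(np.array(xyz)-o['tool_pos'])/.3,(A.inv()*B).as_rotvec()/np.pi],4)
E
python3 - <<'E'
from h import *
c=pickle.load(open('top.pkl','rb'));P=cloud(c);f=c['frame'];hsv=cv2.cvtColor(f,cv2.COLOR_RGB2HSV)
for n,(u,v) in dict(blue=(400,206),green=(314,262),yellow=(279,222),red=(221,230),lid=(346,228),mat=(251,265),jar=(421,161),tin=(174,203),lemon=(191,282)).items():
    w=P[v-22:v+23,u-22:u+23].reshape(-1,3)
    lo=dict(mat=.003).get(n,.008)
    a=w[(w[:,2]>lo)&(w[:,2]<.12)]
    print(n,'n',len(a),'zmax',np.nanpercentile(a[:,2],98).round(3),'bbox mid',((a.min(0)+a.max(0))/2)[:2].round(4),'size',(a.max(0)-a.min(0))[:2].round(3),'ray',ray(c,(u,v),.044)[0,:2].round(4))
for b in [(242,187),(358,118),(198,105),(321,48),(300,120)]: print(b,P[b[1]-4:b[1]+5:4,b[0]-4:b[0]+5:4].reshape(-1,3).max(0).round(3), ray(c,b,.17)[0].round(3))
im=cv2.resize(f[130:340,160:480],None,fx=2.5,fy=2.5,interpolation=cv2.INTER_CUBIC);cv2.imwrite('pics/top_crop.png',im[:,:,::-1])
E
```

```text
blue n 410 zmax 0.048 bbox mid [ 0.5675 -0.0783] size [0.108 0.106] ray [ 0.5566 -0.0649]
green n 370 zmax 0.048 bbox mid [0.402  0.1653] size [0.107 0.122] ray [0.4022 0.1652]
yellow n 398 zmax 0.047 bbox mid [0.5131 0.2595] size [0.086 0.113] ray [0.5088 0.2613]
red n 415 zmax 0.048 bbox mid [0.4878 0.4204] size [0.116 0.112] ray [0.4849 0.4177]
lid n 356 zmax 0.047 bbox mid [0.498  0.0758] size [0.111 0.111] ray [0.495  0.0802]
mat n 943 zmax 0.013 bbox mid [0.3921 0.3395] size [0.123 0.123] ray [0.3916 0.3346]
jar n 585 zmax 0.091 bbox mid [ 0.6855 -0.1331] size [0.121 0.111] ray [ 0.6801 -0.1211]
tin n 736 zmax 0.061 bbox mid [0.5622 0.5555] size [0.113 0.123] ray [0.5565 0.5472]
lemon n 379 zmax 0.053 bbox mid [0.3445 0.5043] size [0.112 0.119] ray [0.3436 0.4951]
(242, 187) [0.61  0.38  0.118] [0.584 0.346 0.17 ]
(358, 118) [0.821 0.07  0.17 ] [0.761 0.06  0.17 ]
(198, 105) [0.824 0.496 0.168] [0.789 0.461 0.17 ]
(321, 48) [1.018 0.165 0.17 ] [0.939 0.155 0.17 ]
(300, 120) [0.766 0.215 0.17 ] [0.754 0.205 0.17 ]
```

View pics/top_crop.png

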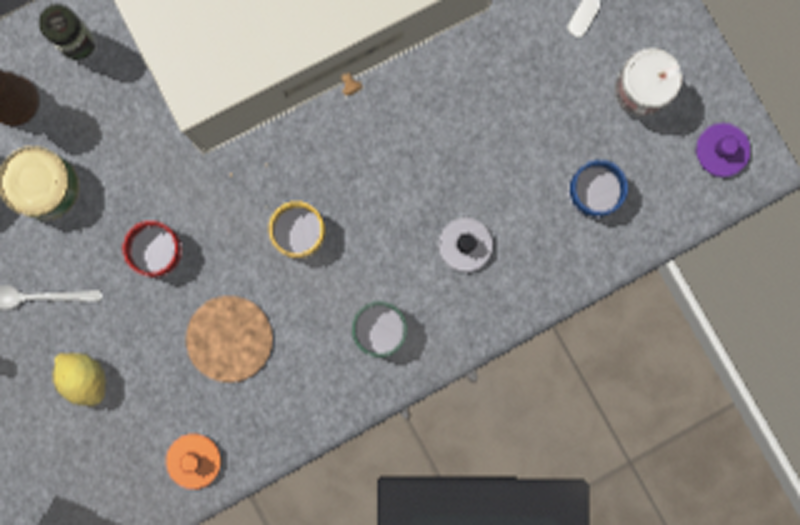

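Everything is upright and spaced well apart. Next I fit the rims and the mat precisely.

```bash
cat >> h.py <<'E'
from scipy.optimize import least_squares
HUE=dict(blue=(105,125),green=(60,95),yellow=(18,28),red=(170,8))
def cmask(c,n,smin=70):
    h=cv2.cvtColor(c['frame'],cv2.COLOR_RGB2HSV);a,b=HUE[n];H=h[...,0]
    m=((H>=a)&(H<=b)) if a<b else ((H>=a)|(H<=b))
    return m&(h[...,1]>smin)&(h[...,2]>40)
def circ(xy,r,x0=None):
    s=least_squares(lambda p:np.hypot(*(xy-p).T)-r,xy.mean(0) if x0 is None else x0,loss='soft_l1',f_scale=.002)
    return s.x,np.abs(s.fun).mean()
def rim(c,n,uv,rad,z=.044,smin=70):
    m=cmask(c,n,smin);v,u=np.nonzero(m);k=np.hypot(u-uv[0],v-uv[1])<rad
    xy=ray(c,np.c_[u[k],v[k]],z)[:,:2]
    p,e=circ(xy,.0283);d=np.abs(np.hypot(*(xy-p).T)-.0283)<.004
    return circ(xy[d],.0283,p)+(int(d.sum()),len(xy))
E
python3 - <<'E'
from h import *
c=pickle.load(open('top.pkl','rb'));f=c['frame']
for n,uv in dict(blue=(400,205),green=(312,262),yellow=(278,222),red=(220.5,229.6)).items(): 
    print(n,rim(c,n,uv,16,smin=70 if n!='green' else 45), ray(c,uv,.044)[0,:2].round(4))
h=cv2.cvtColor(f,cv2.COLOR_RGB2HSV)
m=((h[...,1]>70)&(h[...,0]<20)).astype('u1');m[:,:225]=0;m[:,280:]=0;m[:240]=0;m[292:]=0
m=cv2.morphologyEx(m,cv2.MORPH_CLOSE,np.ones((3,3)))
k=max(cv2.findContours(m,0,1)[0],key=cv2.contourArea);q=ray(c,k[:,0],.006)[:,:2];print('mat',circ(q,.0475),cv2.fitEllipse(k))
g=f[205:252,322:370].astype(int);L=h[205:252,322:370]
m=((L[...,1]<30)&(L[...,2]>150)).astype('u1')
k=max(cv2.findContours(m,0,1)[0],key=cv2.contourArea);print('lid',circ(ray(c,k[:,0]+[322,205],.013)[:,:2],.0295),cv2.contourArea(k))
print(ray(c,(346.4,228),.013))
print(get_obs()['qpos'])
E
```

```text
blue (array([ 0.55941822, -0.06252289]), np.float64(0.0016740760131678592), 149, 155) [ 0.5594 -0.0649]
green (array([0.40379702, 0.17215679]), np.float64(0.000607820268543809), 39, 39) [0.4021 0.1706]
yellow (array([0.51042024, 0.26316916]), np.float64(0.001528150612304183), 140, 141) [0.5087 0.264 ]
red (array([0.48723798, 0.41958622]), np.float64(0.001729477478576359), 156, 164) [0.486  0.4191]
mat (array([0.39138121, 0.33819626]), np.float64(0.001373406004058473)) ((251.3144989013672, 265.2568054199219), (33.40745544433594, 33.5260009765625), 60.51459884643555)
lid (array([0.50113999, 0.08008504]), np.float64(0.0014798230483259608)) 345.5
[[0.49747881 0.07745194 0.013     ]]
[-69.4943584   18.43723224  -4.01514758  83.16712646   1.29491906
  78.54028487  -3.259418  ]
```

Run:
```python
from h import *
print(go([.40,.27,.22],170),go([.559,-.064,.16],170))
```

```text
[-9.518e-01 -8.683e-01  6.800e-03 -6.000e-04 -0.000e+00 -5.390e-02] [-1.8260e+00 -1.7375e+00  2.0840e-01 -6.0000e-04 -0.0000e+00 -5.3900e-02]
```

Call:
{"method": "servo_tool", "body": {
  "series": [
    [[-0.95, -0.87, 0, -0.0006, 0, -0.054, 1], [-0.95, -0.87, 0, -0.0006, 0, -0.054, 1], [-0.95, -0.87, 0, -0.0006, 0, -0.054, 1], [-0.95, -0.87, 0, -0.0006, 0, -0.054, 1], [-0.95, -0.87, 0, -0.0006, 0, -0.054, 1], [-0.95, -0.87, 0, -0.0006, 0, -0.054, 1], [-0.95, -0.87, 0, -0.0006, 0, -0.054, 1], [-0.95, -0.87, 0, -0.0006, 0, -0.054, 1], [-0.95, -0.87, 0, -0.0006, 0, -0.054, 1], [-0.95, -0.87, 0, -0.0006, 0, -0.054, 1], [-0.95, -0.87, 0, -0.0006, 0, -0.054, 1], [-0.95, -0.87, 0, -0.0006, 0, -0.054, 1]]
  ],
  "grip_force": 20
}}

```text
time_s: 1.1
tool_pos: [0.3994, 0.27, 0.2224]
tool_rot: [179.9, -0.0, 169.9]
force: [0.4, 0.8, 0.2]
grip_width: 0.087
grasp_force: 0.0
```

Run:
```python
from h import *
print(get_obs()['tool_pos'],get_obs()['tool_rot'],get_obs()['qpos'],go([.559,-.064,.16],170))
```

```text
[0.39941358 0.26996204 0.22244919] [ 1.79862199e+02 -2.49543034e-02  1.69923281e+02] [-46.9183817   -2.40024945   9.54366044 106.54557432   0.29539635
  75.73701315  42.46803802] [-7.1860e-01 -1.0035e+00  2.0540e-01  8.0000e-04 -1.0000e-04 -4.0000e-04]
```

Call:
{"method": "servo_tool", "body": {
  "series": [
    [[-0.718, -1.0, 0.205, 0.0008, 0, 0, 1], [-0.718, -1.0, 0.205, 0.0008, 0, 0, 1], [-0.718, -1.0, 0.205, 0.0008, 0, 0, 1], [-0.718, -1.0, 0.205, 0.0008, 0, 0, 1], [-0.718, -1.0, 0.205, 0.0008, 0, 0, 1], [-0.718, -1.0, 0.205, 0.0008, 0, 0, 1], [-0.718, -1.0, 0.205, 0.0008, 0, 0, 1], [-0.718, -1.0, 0.205, 0.0008, 0, 0, 1], [-0.718, -1.0, 0.205, 0.0008, 0, 0, 1], [-0.718, -1.0, 0.205, 0.0008, 0, 0, 1], [-0.718, -1.0, 0.205, 0.0008, 0, 0, 1], [-0.718, -1.0, 0.205, 0.0008, 0, 0, 1]]
  ]
}}

```text
time_s: 2.1
tool_pos: [0.5597, -0.06, 0.1598]
tool_rot: [180.0, -0.1, 170.2]
force: [-0.4, 1.2, 1.1]
grip_width: 0.0871
grasp_force: 0.0
```

Run:
```python
from h import *
print(get_obs()['qpos'])
c=cam('wrist');pickle.dump(c,open('w1.pkl','wb'));cv2.imwrite('pics/w1.png',c['frame'][:,:,::-1])
print(c['fx'],c['cx'],np.round(c['mount'],3))
```

```text
[-24.24271406  10.86403329  31.1139964  101.47870868  -5.97927668
  69.3688793   88.70328066]
350.45196109697395 313.55863996220927 [[-0.    -0.956 -0.292  0.08 ]
 [ 1.    -0.     0.     0.   ]
 [-0.001 -0.292  0.956 -0.163]
 [ 0.     0.     0.     1.   ]]
```

View pics/w1.png

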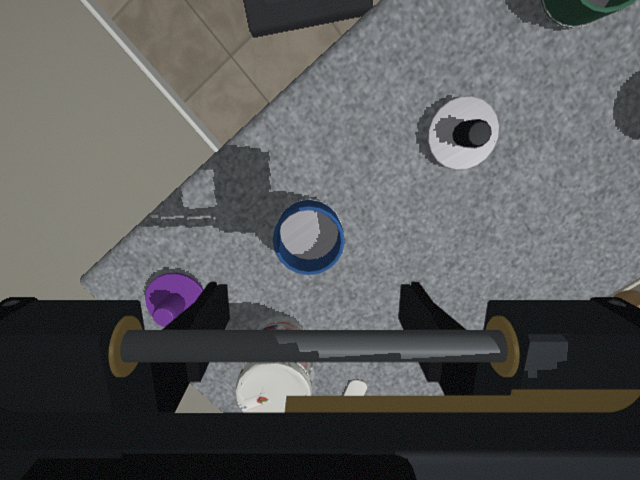

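```bash
cat >> h.py <<'E'
def near(c,guess,z0=.040,z1=.049,r=.04,R0=.0283):
    """circle of depth points in a height band near guess (rim of a tier)"""
    P=cloud(c).reshape(-1,3);P=P[(P[:,2]>z0)&(P[:,2]<z1)&(np.hypot(*(P[:,:2]-guess).T)<r)]
    p,e=circ(P[:,:2],R0,np.array(guess));k=np.abs(np.hypot(*(P[:,:2]-p).T)-R0)<.004
    return circ(P[k,:2],R0,p)+(int(k.sum()),len(P))
E
python3 - <<'E'
from h import *
c=pickle.load(open('w1.pkl','rb'))
print(rim(c,'blue',(309,238),42),near(c,[.559,-.063]), ray(c,(309,238),.044))
t=pickle.load(open('top.pkl','rb'))
for n,g in dict(blue=[.559,-.063],green=[.404,.171],yellow=[.51,.263],red=[.487,.42]).items():print(n,near(t,g))
P=cloud(c);print(P[330:400:10,300:320:20,2].ravel()[:3],P[420:,:,2].min())
print(go([.559,-.063,.011],170))
E
```

```text
(array([ 0.55924397, -0.06398541]), np.float64(0.0017431538943356382), 1529, 1972) (array([ 0.56168516, -0.06454855]), np.float64(0.0009783755697815595), 1007, 1007) [[ 0.5596812  -0.06352179  0.044     ]]
blue (array([ 0.56173056, -0.06437844]), np.float64(0.000984524031671722), 73, 73)
green (array([0.40530417, 0.17195812]), np.float64(0.0008458508545343168), 69, 69)
yellow (array([0.51171234, 0.26347893]), np.float64(0.000967801463830574), 71, 71)
red (array([0.48903095, 0.4208523 ]), np.float64(0.0009970729800041712), 77, 77)
[0.24374339 0.24652765 0.24769451] nan
[-1.000e-04 -1.230e-02  4.972e-01  1.000e-04 -3.000e-04  1.300e-03]
```

Call:
{"method": "servo_tool", "body": {
  "series": [
    [[-0.0075, -0.015, 0.1, 0, 0, 0.001, 1], [-0.0075, -0.015, 0.2, 0, 0, 0.001, 1], [-0.0075, -0.015, 0.3, 0, 0, 0.001, 1], [-0.0075, -0.015, 0.38, 0, 0, 0.001, 1], [-0.0075, -0.015, 0.44, 0, 0, 0.001, 1], [-0.0075, -0.015, 0.48, 0, 0, 0.001, 1], [-0.0075, -0.015, 0.494, 0, 0, 0.001, 1], [-0.0075, -0.015, 0.494, 0, 0, 0.001, 1], [-0.0075, -0.015, 0.494, 0, 0, 0.001, 0.6], [-0.0075, -0.015, 0.494, 0, 0, 0.001, 0.5], [-0.0075, -0.015, 0.494, 0, 0, 0.001, 0.4], [-0.0075, -0.015, 0.494, 0, 0, 0.001, 0.4]]
  ],
  "grip_force": 20
}}

```text
time_s: 3.15
tool_pos: [0.5619, -0.0674, 0.0134]
tool_rot: [180.0, 0.1, 169.8]
force: [0.4, -0.2, 0.5]
grip_width: 0.0677
grasp_force: 0.0
```

Call:
{"method": "servo_tool", "body": {
  "series": [
    [[0, 0, 0, 0, 0, 0, 0.3], [0, 0, 0, 0, 0, 0, 0.2], [0, 0, 0, 0, 0, 0, 0.2]]
  ]
}}

```text
time_s: 3.4
tool_pos: [0.5618, -0.0671, 0.0131]
tool_rot: [180.0, 0.1, 169.8]
force: [-0.8, 1.6, 5.3]
grip_width: 0.0605
grasp_force: 20.0
```

Call:
{"method": "servo_tool", "body": {
  "series": [
    [[0, 0, -0.08, 0, 0, 0, 0.2], [0, 0, -0.2, 0, 0, 0, 0.2], [0, 0, -0.32, 0, 0, 0, 0.2], [0, 0, -0.4, 0, 0, 0, 0.2], [0, 0, -0.4, 0, 0, 0, 0.2], [0, 0, -0.4, 0, 0, 0, 0.2]]
  ]
}}

```text
time_s: 3.9
tool_pos: [0.5618, -0.0675, 0.1334]
tool_rot: [180.0, 0.2, 169.8]
force: [-0.2, -0.3, -1.4]
grip_width: 0.0603
grasp_force: 20.0
```

Run:
```python
from h import *
o=get_obs();print(o['tool_pos'],o['qpos'],o['force'],o['grip_width'])
print(go([.47,.13,.133],150),go([.392,.339,.133],130))
```

```text
[ 0.56183671 -0.06753032  0.13339267] [-23.65247308  12.55518174  31.58235454 102.99952407  -7.14511132
  66.26779538  90.02271901] [-0.17245637 -0.26062708 -1.43011416] 0.06029435776084049
[4.175e-01 5.941e-01 3.000e-04 2.000e-04 8.000e-04 1.102e-01] [ 7.963e-01  1.234e+00 -6.000e-04  3.000e-04  8.000e-04  2.213e-01]
```

Call:
{"method": "servo_tool", "body": {
  "series": [
    [[0.06, 0.085, 0, 0, 0.0008, 0.015, 0.2], [0.13, 0.185, 0, 0, 0.0008, 0.035, 0.2], [0.2, 0.285, 0, 0, 0.0008, 0.055, 0.2], [0.27, 0.385, 0, 0, 0.0008, 0.075, 0.2], [0.34, 0.485, 0, 0, 0.0008, 0.095, 0.2], [0.4175, 0.594, 0, 0, 0.0008, 0.11, 0.2], [0.48, 0.7, 0, 0, 0.0008, 0.13, 0.2], [0.55, 0.81, 0, 0, 0.0008, 0.155, 0.2], [0.61, 0.91, 0, 0, 0.0008, 0.175, 0.2], [0.645, 1.0, 0, 0, 0.0008, 0.19, 0.2], [0.645, 1.0, 0, 0, 0.0008, 0.19, 0.2], [0.645, 1.0, 0, 0, 0.0008, 0.19, 0.2]]
  ]
}}

```text
time_s: 4.9
tool_pos: [0.4215, 0.2629, 0.1299]
tool_rot: [-179.7, -0.1, 135.9]
force: [0.8, 0.0, -1.3]
grip_width: 0.0604
grasp_force: 20.0
```

Run:
```python
from h import *
o=get_obs();print(o['tool_pos'],o['qpos'],o['force'],o['grip_width'])
print(go([.392,.339,.133],130))
c=cam('wrist');pickle.dump(c,open('w2.pkl','wb'));cv2.imwrite('pics/w2.png',c['frame'][:,:,::-1])
f=c['frame'];h=cv2.cvtColor(f,cv2.COLOR_RGB2HSV);t=pickle.load(open('top.pkl','rb'))
for k in(c,t):
  P=cloud(k).reshape(-1,3);hh=cv2.cvtColor(k['frame'],cv2.COLOR_RGB2HSV).reshape(-1,3)
  m=(np.hypot(*(P[:,:2]-[.392,.339]).T)<.07)&(P[:,2]<.016)&(P[:,2]>-.005)&(hh[:,1]>70)&(hh[:,0]<20)
  q=P[m,:2];print(m.sum(),cv2.minEnclosingCircle(q.astype('f4')),q.mean(0))
```

```text
[0.42149337 0.26293056 0.12986257] [-50.1813866    3.77610049  15.81997925 111.50441658  -1.19522999
  65.18649718  12.023139  ] [ 0.81768615  0.01625007 -1.27792169] 0.06037355641543644
[ 0.2471  0.1137 -0.0105 -0.0017 -0.0006  0.0328]
11826 ((0.39219164848327637, 0.33821892738342285), 0.047981396317481995) [0.39123449 0.33943215]
918 ((0.3914259672164917, 0.33862653374671936), 0.04799018055200577) [0.39142977 0.33822063]
```

View pics/w2.png

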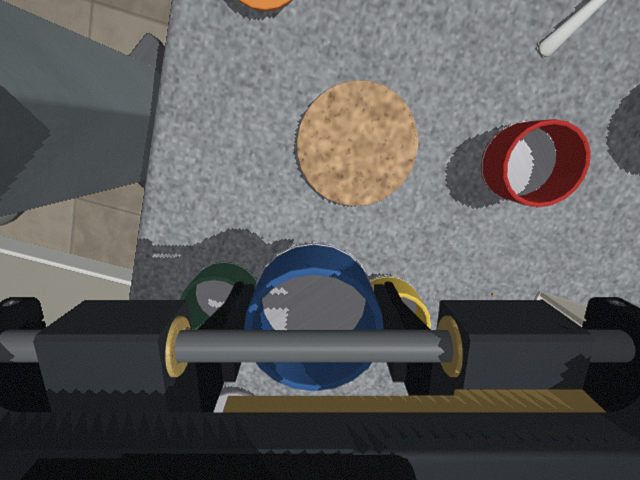

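The mat is at (357,143), and blue is held level at (315,320). I'll move over the mat and lower.

Call:
{"method": "servo_tool", "body": {
  "series": [
    [[0.08, 0.03, -0.01, -0.0017, 0, 0.03, 0.2], [0.16, 0.07, -0.01, -0.0017, 0, 0.03, 0.2], [0.22, 0.1, -0.01, -0.0017, 0, 0.03, 0.2], [0.247, 0.114, -0.01, -0.0017, 0, 0.03, 0.2], [0.247, 0.114, 0.1, -0.0017, 0, 0.03, 0.2], [0.247, 0.114, 0.2, -0.0017, 0, 0.03, 0.2], [0.247, 0.114, 0.27, -0.0017, 0, 0.03, 0.2], [0.247, 0.114, 0.27, -0.0017, 0, 0.03, 0.2], [0.247, 0.114, 0.27, -0.0017, 0, 0.03, 0.2]]
  ]
}}

```text
time_s: 5.7
tool_pos: [0.3943, 0.3358, 0.05]
tool_rot: [180.0, -0.0, 130.1]
force: [-0.1, 0.4, -0.0]
grip_width: 0.0602
grasp_force: 20.0
```

```bash
cat >> h.py <<'E'
def st():
    o=get_obs();print('t',o['time_s'],'pos',o['tool_pos'].round(4),'rot',o['tool_rot'].round(2),'q',o['qpos'].round(0),'F',o['force'].round(1),'w',round(o['grip_width'],4));return o
E
python3 - <<'E'
from h import *
o=st()
c=pickle.load(open('w2.pkl','rb'))
print(near(c,[.4215,.2629],.15,.172))
print(go([.3918,.3385,.0193],130))
E
```

```text
t 5.7 pos [0.3943 0.3358 0.05  ] rot [ 1.7999e+02 -4.0000e-02  1.3012e+02] q [-54.  11.  12. 113.  -3.  56.  -1.] F [-0.1  0.4 -0. ] w 0.0602
(array([0.42089573, 0.26426943]), np.float64(0.0010398084478796148), 5233, 6201)
[ 1.200e-02 -7.000e-04  1.023e-01  1.000e-04 -2.000e-04  7.000e-04]
```

Call:
{"method": "servo_tool", "body": {
  "series": [
    [[0.01, 0, 0.04, 0, 0, 0, 0.2], [0.01, 0, 0.08, 0, 0, 0, 0.2], [0.01, 0, 0.098, 0, 0, 0, 0.2], [0.01, 0, 0.102, 0, 0, 0, 0.2], [0.01, 0, 0.102, 0, 0, 0, 0.2], [0.01, 0, 0.102, 0, 0, 0, 0.2]]
  ]
}}

```text
time_s: 6.2
tool_pos: [0.3927, 0.341, 0.0209]
tool_rot: [179.7, -0.1, 130.2]
force: [-0.1, 0.3, -1.6]
grip_width: 0.0602
grasp_force: 20.0
```

```bash
python3 -c "
from h import *
st()"
```

```text
t 6.2 pos [0.3927 0.341  0.0209] rot [ 1.7974e+02 -1.1000e-01  1.3025e+02] q [-55.  14.  12. 114.  -4.  52.  -1.] F [-0.1  0.3 -1.6] w 0.0602
```

Call:
{"method": "servo_tool", "body": {
  "series": [
    [[-0.005, 0, 0.004, 0, 0, 0, 0.2], [-0.005, 0, 0.008, 0, 0, 0, 0.2], [-0.005, 0, 0.008, 0, 0, 0, 0.2], [-0.005, 0, 0.008, 0, 0, 0, 0.2]]
  ]
}}

```text
time_s: 6.53
tool_pos: [0.394, 0.34, 0.0191]
tool_rot: [179.7, -0.1, 130.2]
force: [0.1, -1.5, 4.8]
grip_width: 0.0601
grasp_force: 20.0
```

```bash
python3 -c "
from h import *
st()"
```

```text
t 6.5333 pos [0.394  0.34   0.0191] rot [ 1.7969e+02 -1.1000e-01  1.3023e+02] q [-54.  14.  12. 114.  -4.  52.  -0.] F [ 0.1 -1.5  4.8] w 0.0601
```

Contact at the expected height, so I release, raise and look from a distance.

Call:
{"method": "servo_tool", "body": {
  "series": [
    [[0, 0, 0, 0, 0, 0, 0.8], [0, 0, 0, 0, 0, 0, 1], [0, 0, 0, 0, 0, 0, 1], [0, 0, -0.1, 0, 0, 0, 1], [0, 0, -0.22, 0, 0, 0, 1], [0, 0, -0.35, 0, 0, 0, 1], [0, 0, -0.48, 0, 0, 0, 1], [0, 0, -0.48, 0, 0, 0, 1], [0, 0, -0.48, 0, 0, 0, 1]]
  ]
}}

```text
time_s: 7.28
tool_pos: [0.3944, 0.3405, 0.1649]
tool_rot: [179.4, -0.2, 130.3]
force: [-0.4, -1.0, -0.8]
grip_width: 0.0867
grasp_force: 0.0
```

Run:
```python
from h import *
o=st();c=cam('wrist')
print('blue',near(c,[.393,.339],.045,.056))
print('green',near(c,[.4053,.172]))
print(go([.405,.172,.16],100))
```

```text
t 7.2833 pos [0.3944 0.3405 0.1649] rot [ 1.7944e+02 -1.7000e-01  1.3025e+02] q [-55.   4.  12. 107.  -1.  69.  -2.] F [-0.4 -1.  -0.8] w 0.0867
blue (array([0.39384928, 0.34076484]), np.float64(0.0009926647508887241), 1068, 1068)
green (array([0.40431897, 0.1730174 ]), np.float64(0.0009136760431859863), 408, 408)
[-0.4512 -0.3308  0.006   0.0015 -0.0012  0.1681]
```

Call:
{"method": "servo_tool", "body": {
  "series": [
    [[-0.11, -0.08, 0, 0.0015, -0.0012, 0.04, 1], [-0.22, -0.16, 0.006, 0.0015, -0.0012, 0.08, 1], [-0.33, -0.24, 0.006, 0.0015, -0.0012, 0.12, 1], [-0.42, -0.3, 0.006, 0.0015, -0.0012, 0.168, 1], [-0.451, -0.331, 0.006, 0.0015, -0.0012, 0.168, 1], [-0.451, -0.331, 0.006, 0.0015, -0.0012, 0.168, 1], [-0.451, -0.331, 0.006, 0.0015, -0.0012, 0.168, 1], [-0.451, -0.331, 0.006, 0.0015, -0.0012, 0.168, 1]]
  ]
}}

```text
time_s: 8.0
tool_pos: [0.4041, 0.1731, 0.159]
tool_rot: [-179.9, 0.1, 100.2]
force: [0.3, -0.7, -1.4]
grip_width: 0.0869
grasp_force: 0.0
```

Run:
```python
from h import *
o=st();c=cam('wrist')
p=near(c,[.4045,.1725]);print('green',p)
print(go([*p[0],.012],100))
```

```text
t 8.0 pos [0.4041 0.1731 0.159 ] rot [-1.7988e+02  6.0000e-02  1.0018e+02] q [-47.  -6.  20. 117.   2.  69. -18.] F [ 0.3 -0.7 -1.4] w 0.0869
green (array([0.40495816, 0.17243802]), np.float64(0.0009854900722633508), 1013, 1013)
[-2.600e-03  3.000e-03  4.906e-01 -6.000e-04  4.000e-04  1.200e-03]
```

Call:
{"method": "servo_tool", "body": {
  "series": [
    [[-0.0026, 0.003, 0.1, 0, 0, 0, 1], [-0.0026, 0.003, 0.2, 0, 0, 0, 1], [-0.0026, 0.003, 0.3, 0, 0, 0, 1], [-0.0026, 0.003, 0.38, 0, 0, 0, 1], [-0.0026, 0.003, 0.44, 0, 0, 0, 1], [-0.0026, 0.003, 0.48, 0, 0, 0, 1], [-0.0026, 0.003, 0.489, 0, 0, 0, 1], [-0.0026, 0.003, 0.489, 0, 0, 0, 0.75], [-0.0026, 0.003, 0.489, 0, 0, 0, 0.6], [-0.0026, 0.003, 0.489, 0, 0, 0, 0.5], [-0.0026, 0.003, 0.489, 0, 0, 0, 0.3], [-0.0026, 0.003, 0.489, 0, 0, 0, 0.2]]
  ]
}}

```text
time_s: 9.05
tool_pos: [0.4063, 0.1713, 0.0139]
tool_rot: [180.0, 0.0, 100.0]
force: [-1.2, 0.3, 0.7]
grip_width: 0.0613
grasp_force: 0.4
```

Call:
{"method": "servo_tool", "body": {
  "series": [
    [[0, 0, 0, 0, 0, 0, 0.2], [0, 0, 0, 0, 0, 0, 0.2], [0, 0, 0, 0, 0, 0, 0.2]]
  ]
}}

```text
time_s: 9.3
tool_pos: [0.406, 0.1712, 0.0137]
tool_rot: [-180.0, 0.0, 100.0]
force: [-1.6, -1.5, 6.5]
grip_width: 0.0578
grasp_force: 20.0
```

Call:
{"method": "servo_tool", "body": {
  "series": [
    [[0, 0, -0.08, 0, 0, 0, 0.2], [0, 0, -0.2, 0, 0, 0, 0.2], [0, 0, -0.32, 0, 0, 0, 0.2], [0, 0, -0.42, 0, 0, 0, 0.2], [0, 0, -0.42, 0, 0, 0, 0.2], [0, 0, -0.42, 0, 0, 0, 0.2], [0, 0, -0.42, 0, 0, 0, 0.2]]
  ]
}}

```text
time_s: 9.88
tool_pos: [0.4051, 0.1707, 0.1382]
tool_rot: [-179.9, 0.1, 100.0]
force: [0.1, 0.1, -1.9]
grip_width: 0.0583
grasp_force: 20.0
```

Run:
```python
from h import *
o=st();c=cam('wrist')
z=o['tool_pos'][2]
print('held',near(c,o['tool_pos'][:2],z+.025,z+.037))
cv2.imwrite('pics/w3.png',c['frame'][:,:,::-1])
print(go([.393,.340,z],115))
```

```text
t 9.8833 pos [0.4051 0.1707 0.1382] rot [-1.7988e+02  8.0000e-02  1.0000e+02] q [-48.  -5.  20. 118.   2.  66. -18.] F [ 0.1  0.1 -1.9] w 0.0583
held (array([0.40529962, 0.17286064]), np.float64(0.001043019703730248), 3912, 4413)
[ 5.633e-01  5.970e-02 -3.300e-03 -1.200e-03  5.000e-04 -8.330e-02]
```

View pics/w3.png

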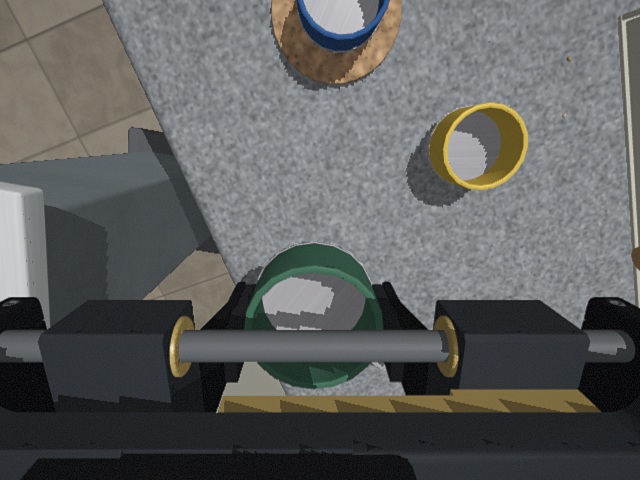

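Call:
{"method": "servo_tool", "body": {
  "series": [
    [[0.08, 0.01, 0, -0.001, 0.0005, -0.02, 0.2], [0.18, 0.02, 0, -0.001, 0.0005, -0.04, 0.2], [0.3, 0.03, 0, -0.001, 0.0005, -0.06, 0.2], [0.42, 0.04, 0, -0.001, 0.0005, -0.083, 0.2], [0.52, 0.055, 0, -0.001, 0.0005, -0.083, 0.2], [0.56, 0.062, 0, -0.001, 0.0005, -0.083, 0.2], [0.56, 0.062, 0.06, -0.001, 0.0005, -0.083, 0.2], [0.56, 0.062, 0.14, -0.001, 0.0005, -0.083, 0.2], [0.56, 0.062, 0.2, -0.001, 0.0005, -0.083, 0.2], [0.56, 0.062, 0.2, -0.001, 0.0005, -0.083, 0.2], [0.56, 0.062, 0.2, -0.001, 0.0005, -0.083, 0.2], [0.56, 0.062, 0.2, -0.001, 0.0005, -0.083, 0.2]]
  ]
}}

```text
time_s: 10.93
tool_pos: [0.3951, 0.3396, 0.0791]
tool_rot: [179.9, -0.0, 114.9]
force: [-0.5, -0.2, -0.7]
grip_width: 0.0583
grasp_force: 20.0
```

Run:
```python
from h import *
o=st();c=cam('wrist');o=st()
z=o['tool_pos'][2]
print('held',near(c,o['tool_pos'][:2],z+.025,z+.037))
print(go([.394,.339,.0557],115))
```

```text
t 10.9333 pos [0.3951 0.3396 0.0791] rot [ 1.7988e+02 -1.0000e-02  1.1493e+02] q [-56.  10.  13. 112.  -3.  59. -17.] F [-0.5 -0.2 -0.7] w 0.0583
t 10.9833 pos [0.3955 0.34   0.0798] rot [ 1.7981e+02 -5.0000e-02  1.1493e+02] q [-56.  10.  13. 111.  -3.  59. -17.] F [0.2 0.2 0.2] w 0.0584
held (array([0.39468555, 0.34144347]), np.float64(0.0010573322193929851), 3740, 4245)
[-0.001  -0.0062  0.0802  0.0011 -0.0003 -0.0004]
```

Call:
{"method": "servo_tool", "body": {
  "series": [
    [[0, -0.004, 0.025, 0, 0, 0, 0.2], [0, -0.004, 0.045, 0, 0, 0, 0.2], [0, -0.004, 0.06, 0, 0, 0, 0.2], [0, -0.004, 0.07, 0, 0, 0, 0.2], [0, -0.004, 0.077, 0, 0, 0, 0.2], [0, -0.004, 0.077, 0, 0, 0, 0.2], [0, -0.004, 0.077, 0, 0, 0, 0.2]]
  ]
}}

```text
time_s: 11.57
tool_pos: [0.3939, 0.3392, 0.0558]
tool_rot: [179.9, -0.0, 114.9]
force: [-0.3, -0.3, 0.0]
grip_width: 0.0581
grasp_force: 20.0
```

```bash
python3 -c "
from h import *
st()"
```

```text
t 11.5667 pos [0.3939 0.3392 0.0558] rot [ 1.7987e+02 -3.0000e-02  1.1494e+02] q [-56.  11.  13. 113.  -3.  56. -16.] F [-0.3 -0.3  0. ] w 0.0581
```

Nearly home. I lower a touch to contact, release, raise and check.

Call:
{"method": "servo_tool", "body": {
  "series": [
    [[0, 0, 0.004, 0, 0, 0, 0.2], [0, 0, 0.007, 0, 0, 0, 0.2], [0, 0, 0.007, 0, 0, 0, 0.2]]
  ]
}}

```text
time_s: 11.82
tool_pos: [0.3939, 0.3393, 0.0557]
tool_rot: [179.9, -0.0, 114.9]
force: [-4.6, -4.1, 14.8]
grip_width: 0.0585
grasp_force: 20.0
```

Call:
{"method": "servo_tool", "body": {
  "series": [
    [[0, 0, 0, 0, 0, 0, 0.8], [0, 0, 0, 0, 0, 0, 1], [0, 0, 0, 0, 0, 0, 1], [0, 0, -0.1, 0, 0, 0, 1], [0, 0, -0.22, 0, 0, 0, 1], [0, 0, -0.35, 0, 0, 0, 1], [0, 0, -0.45, 0, 0, 0, 1], [0, 0, -0.45, 0, 0, 0, 1], [0, 0, -0.45, 0, 0, 0, 1]]
  ]
}}

```text
time_s: 12.57
tool_pos: [0.3946, 0.34, 0.1906]
tool_rot: [179.6, -0.1, 114.9]
force: [-0.3, 0.1, -0.8]
grip_width: 0.0869
grasp_force: 0.0
```

```bash
cat >> h.py <<'E'
def rimz(c,g):
    """height of the rim points, overall and by quadrant (level check)"""
    P=cloud(c).reshape(-1,3);d=P[:,:2]-g;k=np.abs(np.hypot(*d.T)-.0283)<.0012;P=P[k];d=d[k]
    zt=np.nanpercentile(P[:,2],90);a=(np.degrees(np.arctan2(d[:,1],d[:,0]))//90).astype(int)
    return round(zt,4),[round(float(np.percentile(P[(a==i),2],85)),4) if (a==i).sum()>5 else None for i in(-2,-1,0,1)]
E
python3 - <<'E'
from h import *
o=st();c=cam('wrist')
p=near(c,[.394,.340],.078,.094);print('green',p,rimz(c,p[0]))
print('yel',near(c,[.5117,.2635]))
print(go([.5115,.2635,.17],32))
E
```

```text
t 12.5667 pos [0.3946 0.34   0.1906] rot [ 1.7964e+02 -1.3000e-01  1.1494e+02] q [-56.   3.  13. 105.  -1.  72. -18.] F [-0.3  0.1 -0.8] w 0.0869
green (array([0.39367091, 0.34109486]), np.float64(0.0009982981608700047), 1289, 1289) (np.float64(0.3073), [0.0874, 0.0868, 0.3069, 0.3065])
yel (array([0.51152772, 0.26420812]), np.float64(0.0008879817823114972), 366, 366)
[-0.3944  0.2497  0.0628  0.0005 -0.0009  0.4608]
```

```bash
python3 -c "
from h import *
print(go([.5115,.2638,.17],-148))"
```

```text
[-3.935e-01  2.501e-01  6.280e-02  9.000e-04  5.000e-04 -5.392e-01]
```

Call:
{"method": "servo_tool", "body": {
  "series": [
    [[-0.05, 0.03, 0, 0, 0, -0.03, 1], [-0.1, 0.06, 0, 0, 0, -0.07, 1], [-0.15, 0.1, 0, 0, 0, -0.11, 1], [-0.2, 0.13, 0, 0, 0, -0.15, 1], [-0.25, 0.16, 0, 0, 0, -0.19, 1], [-0.3, 0.19, 0, 0, 0, -0.23, 1], [-0.34, 0.22, 0.02, 0, 0, -0.27, 1], [-0.37, 0.235, 0.04, 0, 0, -0.31, 1], [-0.3935, 0.25, 0.06, 0.0005, 0, -0.35, 1], [-0.3935, 0.25, 0.063, 0.0009, 0.0005, -0.39, 1], [-0.3935, 0.25, 0.063, 0.0009, 0.0005, -0.43, 1], [-0.3935, 0.25, 0.063, 0.0009, 0.0005, -0.47, 1]]
  ]
}}

```text
time_s: 13.62
tool_pos: [0.5103, 0.2626, 0.167]
tool_rot: [-179.9, -0.3, -160.6]
force: [0.3, 0.7, 1.0]
grip_width: 0.087
grasp_force: 0.0
```

Call:
{"method": "servo_tool", "body": {
  "series": [
    [[0, 0, 0, 0, 0, -0.04, 1], [0, 0, 0, 0, 0, -0.069, 1], [0, 0, 0, 0, 0, -0.069, 1], [0, 0, 0, 0, 0, -0.069, 1], [0, 0, 0, 0, 0, -0.069, 1]]
  ]
}}

```text
time_s: 14.03
tool_pos: [0.5108, 0.2632, 0.1686]
tool_rot: [-180.0, -0.2, -148.6]
force: [0.7, 0.7, -0.8]
grip_width: 0.087
grasp_force: 0.0
```

Run:
```python
from h import *
o=st();c=cam('wrist')
p=near(c,[.5115,.264]);print('yel',p)
print(go([*p[0],.0125],-148))
cv2.imwrite('pics/w4.png',c['frame'][:,:,::-1])
```

```text
t 14.0333 pos [0.5108 0.2632 0.1686] rot [-1.7999e+02 -1.7000e-01 -1.4860e+02] q [-41.  11.  13.  99.  -3.  71.  94.] F [ 0.7  0.7 -0.8] w 0.087
yel (array([0.51168001, 0.26328497]), np.float64(0.0009828017284953165), 957, 957)
[-3.100e-03 -1.300e-03  5.216e-01 -1.000e-04 -7.000e-04 -3.200e-03]
```

View pics/w4.png

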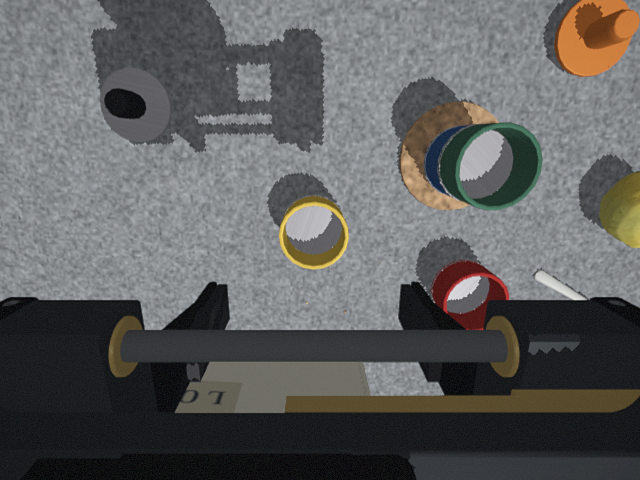

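Yellow is at (314,233) and directly in line. The green-on-blue tower at (490,165) looks well seated.

Call:
{"method": "servo_tool", "body": {
  "series": [
    [[-0.003, -0.001, 0.12, 0, 0, -0.003, 1], [-0.003, -0.001, 0.24, 0, 0, -0.003, 1], [-0.003, -0.001, 0.34, 0, 0, -0.003, 1], [-0.003, -0.001, 0.42, 0, 0, -0.003, 1], [-0.003, -0.001, 0.48, 0, 0, -0.003, 1], [-0.003, -0.001, 0.51, 0, 0, -0.003, 1], [-0.003, -0.001, 0.52, 0, 0, -0.003, 1], [-0.003, -0.001, 0.52, 0, 0, -0.003, 0.75], [-0.003, -0.001, 0.52, 0, 0, -0.003, 0.6], [-0.003, -0.001, 0.52, 0, 0, -0.003, 0.5], [-0.003, -0.001, 0.52, 0, 0, -0.003, 0.3], [-0.003, -0.001, 0.52, 0, 0, -0.003, 0.2]]
  ]
}}

```text
time_s: 15.08
tool_pos: [0.5129, 0.2641, 0.0149]
tool_rot: [-180.0, 0.1, -147.9]
force: [0.4, -0.2, 0.1]
grip_width: 0.0615
grasp_force: 0.0
```

Call:
{"method": "servo_tool", "body": {
  "series": [
    [[0, 0, 0, 0, 0, 0, 0.2], [0, 0, 0, 0, 0, 0, 0.2], [0, 0, 0, 0, 0, 0, 0.2], [0, 0, 0, 0, 0, 0, 0.2]]
  ]
}}

```text
time_s: 15.42
tool_pos: [0.5128, 0.2642, 0.0149]
tool_rot: [180.0, 0.0, -147.9]
force: [-1.1, 0.2, 5.8]
grip_width: 0.0603
grasp_force: 20.0
```

Call:
{"method": "servo_tool", "body": {
  "series": [
    [[0, 0, -0.08, 0, 0, 0, 0.2], [0, 0, -0.2, 0, 0, 0, 0.2], [0, 0, -0.32, 0, 0, 0, 0.2], [0, 0, -0.44, 0, 0, 0, 0.2], [0, 0, -0.52, 0, 0, 0, 0.2], [0, 0, -0.52, 0, 0, 0, 0.2], [0, 0, -0.52, 0, 0, 0, 0.2]]
  ]
}}

```text
time_s: 16.0
tool_pos: [0.5129, 0.2641, 0.1709]
tool_rot: [-180.0, 0.1, -147.9]
force: [0.7, -0.7, -1.3]
grip_width: 0.0602
grasp_force: 20.0
```

Run:
```python
from h import *
o=st();c=cam('wrist')
z=o['tool_pos'][2]
print('held',near(c,o['tool_pos'][:2],z+.025,z+.037),o['tool_pos'])
print(go([.394,.340,z],160))
```

```text
t 16.0 pos [0.5129 0.2641 0.1709] rot [-1.8000e+02  1.0000e-01 -1.4792e+02] q [-41.  11.  13.  98.  -3.  71.  94.] F [ 0.7 -0.7 -1.3] w 0.0602
held (array([0.51143258, 0.26292611]), np.float64(0.0011005456578251553), 3585, 4092) [0.51291849 0.26411483 0.17090958]
[ 1.973e-01  4.244e-01 -5.800e-03 -3.000e-04 -6.000e-04  2.894e-01]
```

```bash
python3 -c "
from h import *
print(go([.3942,.3397,.118],-148))"
```

```text
[ 0.1969  0.4232  0.1705 -0.     -0.0006  0.0005]
```

Call:
{"method": "servo_tool", "body": {
  "series": [
    [[0.04, 0.08, 0, 0, 0, 0, 0.2], [0.08, 0.18, 0, 0, 0, 0, 0.2], [0.13, 0.28, 0, 0, 0, 0, 0.2], [0.17, 0.37, 0, 0, 0, 0, 0.2], [0.197, 0.423, 0, 0, 0, 0, 0.2], [0.197, 0.423, 0.04, 0, 0, 0, 0.2], [0.197, 0.423, 0.1, 0, 0, 0, 0.2], [0.197, 0.423, 0.15, 0, 0, 0, 0.2], [0.197, 0.423, 0.17, 0, 0, 0, 0.2], [0.197, 0.423, 0.17, 0, 0, 0, 0.2], [0.197, 0.423, 0.17, 0, 0, 0, 0.2], [0.197, 0.423, 0.17, 0, 0, 0, 0.2]]
  ]
}}

```text
time_s: 17.05
tool_pos: [0.3953, 0.3399, 0.1191]
tool_rot: [-180.0, -0.0, -147.9]
force: [-0.1, 0.4, -2.1]
grip_width: 0.0602
grasp_force: 20.0
```

Run:
```python
from h import *
o=st();c=cam('wrist');o=st()
z=o['tool_pos'][2]
print('held',near(c,o['tool_pos'][:2],z+.025,z+.037))
print(go([.3942,.3397,.0931],-148))
```

```text
t 17.05 pos [0.3953 0.3399 0.1191] rot [-1.7999e+02 -3.0000e-02 -1.4795e+02] q [-50.   7.   7. 109.  -1.  64.  79.] F [-0.1  0.4 -2.1] w 0.0602
t 17.1 pos [0.3954 0.3401 0.1195] rot [ 1.8000e+02  2.0000e-02 -1.4794e+02] q [-50.   7.   7. 109.  -1.  64.  79.] F [-0.7  0.2 -1.4] w 0.0604
held (array([0.39393118, 0.33873113]), np.float64(0.0011089228708581224), 3489, 3994)
[0.0042 0.001  0.088  0.     0.0001 0.0003]
```

Call:
{"method": "servo_tool", "body": {
  "series": [
    [[0.003, 0.001, 0.025, 0, 0, 0, 0.2], [0.003, 0.001, 0.045, 0, 0, 0, 0.2], [0.003, 0.001, 0.06, 0, 0, 0, 0.2], [0.003, 0.001, 0.072, 0, 0, 0, 0.2], [0.003, 0.001, 0.082, 0, 0, 0, 0.2], [0.003, 0.001, 0.086, 0, 0, 0, 0.2], [0.003, 0.001, 0.089, 0, 0, 0, 0.2], [0.003, 0.001, 0.089, 0, 0, 0, 0.2]]
  ]
}}

```text
time_s: 17.77
tool_pos: [0.3942, 0.3398, 0.093]
tool_rot: [-180.0, -0.0, -147.9]
force: [-1.0, -0.9, 3.8]
grip_width: 0.0606
grasp_force: 20.0
```

```bash
python3 -c "
from h import *
st()"
```

```text
t 17.7667 pos [0.3942 0.3398 0.093 ] rot [-1.8000e+02 -1.0000e-02 -1.4792e+02] q [-50.   9.   7. 111.  -1.  61.  79.] F [-1.  -0.9  3.8] w 0.0606
```

Call:
{"method": "servo_tool", "body": {
  "series": [
    [[0, 0, 0.003, 0, 0, 0, 0.2], [0, 0, 0.003, 0, 0, 0, 0.2], [0, 0, 0.003, 0, 0, 0, 0.8], [0, 0, 0.003, 0, 0, 0, 1], [0, 0, 0.003, 0, 0, 0, 1], [0, 0, -0.1, 0, 0, 0, 1], [0, 0, -0.22, 0, 0, 0, 1], [0, 0, -0.34, 0, 0, 0, 1], [0, 0, -0.4, 0, 0, 0, 1], [0, 0, -0.4, 0, 0, 0, 1], [0, 0, -0.4, 0, 0, 0, 1]]
  ]
}}

```text
time_s: 18.68
tool_pos: [0.3944, 0.3403, 0.2131]
tool_rot: [180.0, 0.1, -147.9]
force: [0.2, -0.2, -0.5]
grip_width: 0.0866
grasp_force: 0.0
```

Run:
```python
from h import *
o=st();c=cam('wrist')
p=near(c,[.394,.339],.112,.132);print('yellow',p,rimz(c,p[0]))
print(go([.489,.4205,.213],-170))
```

```text
t 18.6833 pos [0.3944 0.3403 0.2131] rot [ 1.7997e+02  9.0000e-02 -1.4791e+02] q [-50.   3.   7. 102.  -0.  75.  79.] F [ 0.2 -0.2 -0.5] w 0.0866
yellow (array([0.39206559, 0.33816069]), np.float64(0.0009996862075500876), 1537, 1537) (np.float64(0.3284), [0.3275, 0.1233, 0.1228, 0.3271])
[-4.123e-01  5.970e-02 -5.100e-03 -1.000e-04 -4.000e-04  1.227e-01]
```

Call:
{"method": "servo_tool", "body": {
  "series": [
    [[-0.1, 0.015, 0, 0, 0, 0.03, 1], [-0.2, 0.03, 0, 0, 0, 0.06, 1], [-0.3, 0.045, 0, 0, 0, 0.09, 1], [-0.38, 0.055, 0, 0, 0, 0.123, 1], [-0.412, 0.06, 0.06, 0, 0, 0.123, 1], [-0.412, 0.06, 0.14, 0, 0, 0.123, 1], [-0.412, 0.06, 0.14, 0, 0, 0.123, 1], [-0.412, 0.06, 0.14, 0, 0, 0.123, 1], [-0.412, 0.06, 0.14, 0, 0, 0.123, 1]]
  ]
}}

```text
time_s: 19.48
tool_pos: [0.4887, 0.4203, 0.1699]
tool_rot: [-179.9, -0.1, -170.1]
force: [0.4, -0.7, 0.2]
grip_width: 0.0872
grasp_force: 0.0
```

Run:
```python
from h import *
o=st();c=cam('wrist')
p=near(c,[.489,.4205]);print('red',p)
print(go([*p[0],.0135],-170))
cv2.imwrite('pics/w5.png',c['frame'][:,:,::-1])
```

```text
t 19.4833 pos [0.4887 0.4203 0.1699] rot [-1.7994e+02 -9.0000e-02 -1.7006e+02] q [-51.  19.   9.  88.  -3.  73.  59.] F [ 0.4 -0.7  0.2] w 0.0872
red (array([0.4886426 , 0.42123932]), np.float64(0.0009799430224486682), 948, 948)
[ 1.400e-03  2.200e-03  5.249e-01  0.000e+00 -0.000e+00 -3.000e-04]
```

View pics/w5.png

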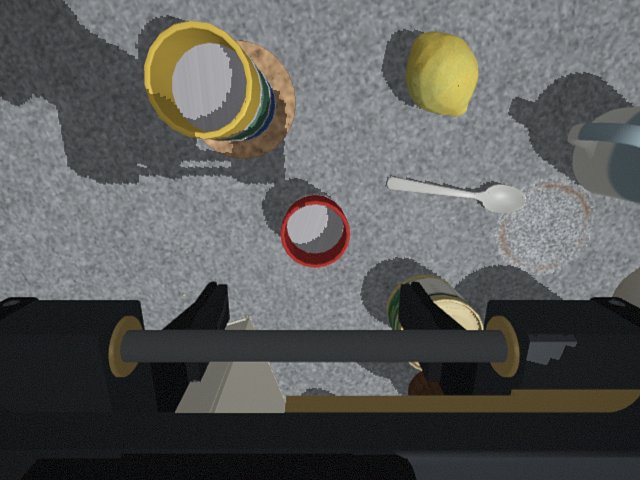

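Red is at (315,231), the yellow-topped tower is well clear at (200,80), and the tin at (435,320) is outside the finger path.

Call:
{"method": "servo_tool", "body": {
  "series": [
    [[0.0014, 0.002, 0.12, 0, 0, 0, 1], [0.0014, 0.002, 0.24, 0, 0, 0, 1], [0.0014, 0.002, 0.34, 0, 0, 0, 1], [0.0014, 0.002, 0.42, 0, 0, 0, 1], [0.0014, 0.002, 0.48, 0, 0, 0, 1], [0.0014, 0.002, 0.51, 0, 0, 0, 1], [0.0014, 0.002, 0.524, 0, 0, 0, 1], [0.0014, 0.002, 0.524, 0, 0, 0, 0.75], [0.0014, 0.002, 0.524, 0, 0, 0, 0.6], [0.0014, 0.002, 0.524, 0, 0, 0, 0.5], [0.0014, 0.002, 0.524, 0, 0, 0, 0.3], [0.0014, 0.002, 0.524, 0, 0, 0, 0.2]]
  ]
}}

```text
time_s: 20.53
tool_pos: [0.489, 0.4216, 0.0141]
tool_rot: [180.0, 0.0, -170.1]
force: [0.3, -0.5, -0.4]
grip_width: 0.0612
grasp_force: 0.5
```

Call:
{"method": "servo_tool", "body": {
  "series": [
    [[0, 0, 0, 0, 0, 0, 0.2], [0, 0, 0, 0, 0, 0, 0.2], [0, 0, 0, 0, 0, 0, 0.2], [0, 0, 0, 0, 0, 0, 0.2]]
  ]
}}

```text
time_s: 20.87
tool_pos: [0.489, 0.4216, 0.014]
tool_rot: [180.0, 0.0, -170.1]
force: [-0.9, -0.1, 5.5]
grip_width: 0.0605
grasp_force: 20.0
```

Call:
{"method": "servo_tool", "body": {
  "series": [
    [[0, 0, -0.08, 0, 0, 0, 0.2], [0, 0, -0.2, 0, 0, 0, 0.2], [0, 0, -0.32, 0, 0, 0, 0.2], [0, 0, -0.44, 0, 0, 0, 0.2], [0, 0, -0.56, 0, 0, 0, 0.2], [0, 0, -0.62, 0, 0, 0, 0.2], [0, 0, -0.62, 0, 0, 0, 0.2], [0, 0, -0.62, 0, 0, 0, 0.2]]
  ]
}}

```text
time_s: 21.53
tool_pos: [0.4889, 0.4214, 0.1997]
tool_rot: [180.0, 0.0, -170.1]
force: [0.4, -0.2, -1.8]
grip_width: 0.0605
grasp_force: 20.0
```

Run:
```python
from h import *
o=st();c=cam('wrist')
z=o['tool_pos'][2]
print('held',near(c,o['tool_pos'][:2],z+.025,z+.037),o['tool_pos'])
print(go([.3942,.3397,z],-170))
```

```text
t 21.5333 pos [0.4889 0.4214 0.1997] rot [ 1.7996e+02  4.0000e-02 -1.7006e+02] q [-51.  18.  10.  86.  -3.  76.  59.] F [ 0.4 -0.2 -1.8] w 0.0605
held (array([0.48799051, 0.42119739]), np.float64(0.001084496741382663), 3824, 4352) [0.48889896 0.42142929 0.19967475]
[ 3.549e-01 -2.122e-01 -5.300e-03 -4.000e-04 -6.000e-04 -3.000e-04]
```

Call:
{"method": "servo_tool", "body": {
  "series": [
    [[0.06, -0.035, 0, 0, 0, 0, 0.2], [0.14, -0.085, 0, 0, 0, 0, 0.2], [0.22, -0.13, 0, 0, 0, 0, 0.2], [0.3, -0.18, 0, 0, 0, 0, 0.2], [0.355, -0.212, 0, 0, 0, 0, 0.2], [0.355, -0.212, 0.05, 0, 0, 0, 0.2], [0.355, -0.212, 0.1, 0, 0, 0, 0.2], [0.355, -0.212, 0.14, 0, 0, 0, 0.2], [0.355, -0.212, 0.14, 0, 0, 0, 0.2], [0.355, -0.212, 0.14, 0, 0, 0, 0.2], [0.355, -0.212, 0.14, 0, 0, 0, 0.2]]
  ]
}}

```text
time_s: 22.5
tool_pos: [0.3948, 0.3402, 0.1568]
tool_rot: [-179.9, -0.1, -170.1]
force: [0.3, 0.2, -1.0]
grip_width: 0.0601
grasp_force: 20.0
```

Run:
```python
from h import *
o=st();c=cam('wrist');o=st()
z=o['tool_pos'][2]
print('held',near(c,o['tool_pos'][:2],z+.025,z+.037))
print(go([.3942,.3397,.1283],-170))
```

```text
t 22.5 pos [0.3948 0.3402 0.1568] rot [-1.7995e+02 -7.0000e-02 -1.7006e+02] q [-52.   5.   9. 107.  -1.  68.  57.] F [ 0.3  0.2 -1. ] w 0.0601
t 22.55 pos [0.395  0.3404 0.1573] rot [-1.7998e+02 -2.0000e-02 -1.7006e+02] q [-52.   5.   9. 107.  -1.  68.  57.] F [-1.   1.1 -0.3] w 0.0604
held (array([0.39393713, 0.3399935 ]), np.float64(0.0010905468786447825), 3755, 4277)
[ 0.003  -0.002   0.0966 -0.0001 -0.0001 -0.0003]
```

Call:
{"method": "servo_tool", "body": {
  "series": [
    [[0.002, -0.001, 0.03, 0, 0, 0, 0.2], [0.002, -0.001, 0.05, 0, 0, 0, 0.2], [0.002, -0.001, 0.067, 0, 0, 0, 0.2], [0.002, -0.001, 0.08, 0, 0, 0, 0.2], [0.002, -0.001, 0.09, 0, 0, 0, 0.2], [0.002, -0.001, 0.094, 0, 0, 0, 0.2], [0.002, -0.001, 0.097, 0, 0, 0, 0.2], [0.002, -0.001, 0.097, 0, 0, 0, 0.2]]
  ]
}}

```text
time_s: 23.22
tool_pos: [0.3943, 0.3398, 0.1281]
tool_rot: [-180.0, -0.0, -170.1]
force: [-0.4, 0.4, -0.5]
grip_width: 0.0605
grasp_force: 20.0
```

```bash
python3 -c "
from h import *
st()"
```

```text
t 23.2167 pos [0.3943 0.3398 0.1281] rot [-1.7999e+02 -2.0000e-02 -1.7006e+02] q [-52.   7.   9. 109.  -1.  65.  57.] F [-0.4  0.4 -0.5] w 0.0605
```

Call:
{"method": "servo_tool", "body": {
  "series": [
    [[0, 0, 0.003, 0, 0, 0, 0.2], [0, 0, 0.005, 0, 0, 0, 0.2], [0, 0, 0.005, 0, 0, 0, 0.2]]
  ]
}}

```text
time_s: 23.47
tool_pos: [0.3948, 0.3401, 0.1279]
tool_rot: [180.0, 0.1, -170.1]
force: [-1.1, -1.7, 6.1]
grip_width: 0.0604
grasp_force: 20.0
```

Call:
{"method": "servo_tool", "body": {
  "series": [
    [[0, 0, 0, 0, 0, 0, 0.8], [0, 0, 0, 0, 0, 0, 1], [0, 0, 0, 0, 0, 0, 1], [0, 0, -0.1, 0, 0, 0, 1], [0, 0, -0.22, 0, 0, 0, 1], [0, 0, -0.34, 0, 0, 0, 1], [0, 0, -0.4, 0, 0, 0, 1], [0, 0, -0.4, 0, 0, 0, 1], [0, 0, -0.4, 0, 0, 0, 1]]
  ]
}}

```text
time_s: 24.22
tool_pos: [0.3946, 0.3402, 0.2473]
tool_rot: [179.9, 0.1, -170.1]
force: [0.2, 0.2, -0.2]
grip_width: 0.0867
grasp_force: 0.0
```

Run:
```python
from h import *
o=st();c=cam('wrist')
p=near(c,[.3935,.339],.147,.17);print('red',p,rimz(c,p[0]))
print(go([.499,.079,.25],130))
```

```text
t 24.2167 pos [0.3946 0.3402 0.2473] rot [ 1.7994e+02  7.0000e-02 -1.7005e+02] q [-52.   2.   9. 100.  -0.  79.  57.] F [ 0.2  0.2 -0.2] w 0.0867
red (array([0.39339586, 0.33971786]), np.float64(0.0010106786292757113), 1617, 1617) (np.float64(0.3639), [0.3634, 0.159, 0.1589, 0.363])
[-1.950e-01 -9.161e-01 -1.360e-02 -4.000e-04 -2.000e-04  3.330e-01]
```

Call:
{"method": "servo_tool", "body": {
  "series": [
    [[-0.02, -0.1, 0, 0, 0, 0.03, 1], [-0.05, -0.22, 0, 0, 0, 0.06, 1], [-0.08, -0.34, 0, 0, 0, 0.1, 1], [-0.1, -0.46, 0, 0, 0, 0.13, 1], [-0.13, -0.58, 0.03, 0, 0, 0.17, 1], [-0.15, -0.7, 0.08, 0, 0, 0.2, 1], [-0.18, -0.82, 0.15, 0, 0, 0.24, 1], [-0.195, -0.916, 0.22, 0, 0, 0.28, 1], [-0.195, -0.916, 0.24, 0, 0, 0.31, 1], [-0.195, -0.916, 0.24, 0, 0, 0.333, 1], [-0.195, -0.916, 0.24, 0, 0, 0.333, 1], [-0.195, -0.916, 0.24, 0, 0, 0.333, 1]]
  ]
}}

```text
time_s: 25.27
tool_pos: [0.4983, 0.079, 0.173]
tool_rot: [-179.8, -0.0, 130.1]
force: [-0.5, 0.2, 0.3]
grip_width: 0.0868
grasp_force: 0.0
```

Run:
```python
from h import *
import time
o=st();c=cam('wrist');pickle.dump(c,open('w6.pkl','wb'))
P=cloud(c).reshape(-1,3);g=np.array([.499,.079])
k=(P[:,2]>.036)&(P[:,2]<.05)&(np.hypot(*(P[:,:2]-g).T)<.03)
q=P[k];print('knob',k.sum(),q.mean(0),cv2.minEnclosingCircle(q[:,:2].astype('f4')))
k=(P[:,2]>.0115)&(P[:,2]<.02)&(np.hypot(*(P[:,:2]-g).T)<.04);q=P[k]
print('disc',cv2.minEnclosingCircle(q[:,:2].astype('f4')),q.mean(0))
cv2.imwrite('pics/w6.png',c['frame'][:,:,::-1])
```

```text
t 25.2667 pos [0.4983 0.079  0.173 ] rot [-1.7981e+02 -5.0000e-02  1.3013e+02] q [-36.   2.  25. 108.  -1.  70.  29.] F [-0.5  0.2  0.3] w 0.0868
knob 465 [0.49931055 0.07962182 0.0429421 ] ((0.5000618696212769, 0.07869037240743637), 0.01097122672945261)
disc ((0.5002621412277222, 0.0786902979016304), 0.030115604400634766) [0.49885463 0.08021179 0.01390046]
```

View pics/w6.png

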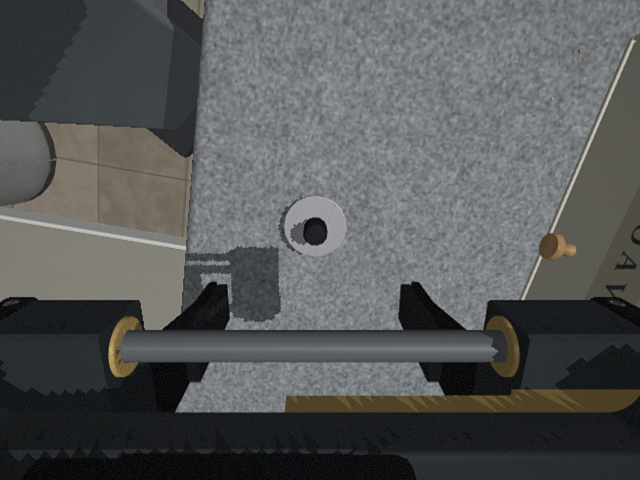

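The knob top is at (315,231) and the lid disc at (316,226). The lid lies upright with free space around it.

```bash
python3 -c "
from h import *
print(go([.4998,.0789,.0165],130))"
```

```text
[-4.000e-03  3.300e-03  5.237e-01 -7.000e-04 -1.000e-04  9.000e-04]
```

Call:
{"method": "servo_tool", "body": {
  "series": [
    [[-0.004, 0.003, 0.12, 0, 0, 0, 1], [-0.004, 0.003, 0.24, 0, 0, 0, 1], [-0.004, 0.003, 0.34, 0, 0, 0, 0.8], [-0.004, 0.003, 0.42, 0, 0, 0, 0.7], [-0.004, 0.003, 0.48, 0, 0, 0, 0.6], [-0.004, 0.003, 0.51, 0, 0, 0, 0.6], [-0.004, 0.003, 0.523, 0, 0, 0, 0.6], [-0.004, 0.003, 0.523, 0, 0, 0, 0.6], [-0.004, 0.003, 0.523, 0, 0, 0, 0.6]]
  ]
}}

```text
time_s: 26.07
tool_pos: [0.5014, 0.0791, 0.0185]
tool_rot: [180.0, 0.0, 130.0]
force: [0.2, -0.0, 1.0]
grip_width: 0.0541
grasp_force: 0.0
```

Call:
{"method": "servo_tool", "body": {
  "series": [
    [[0, 0, 0, 0, 0, 0, 0.4], [0, 0, 0, 0, 0, 0, 0.3], [0, 0, 0, 0, 0, 0, 0.2], [0, 0, 0, 0, 0, 0, 0.1], [0, 0, 0, 0, 0, 0, 0.05], [0, 0, 0, 0, 0, 0, 0.05], [0, 0, 0, 0, 0, 0, 0.05], [0, 0, 0, 0, 0, 0, 0.05]]
  ]
}}

```text
time_s: 26.73
tool_pos: [0.5006, 0.0787, 0.0178]
tool_rot: [-180.0, 0.0, 130.0]
force: [-0.7, 0.8, 2.2]
grip_width: 0.0212
grasp_force: 20.0
```

```bash
python3 -c "
from h import *
st()"
```

```text
t 26.7333 pos [0.5006 0.0787 0.0178] rot [-179.96    0.    130.  ] q [-34.  14.  25. 116.  -7.  52.  34.] F [-0.7  0.8  2.2] w 0.0212
```

Call:
{"method": "servo_tool", "body": {
  "series": [
    [[0, 0, -0.06, 0, 0, 0, 0.05], [0, 0, -0.16, 0, 0, 0, 0.05], [0, 0, -0.28, 0, 0, 0, 0.05], [0, 0, -0.4, 0, 0, 0, 0.05], [0, 0, -0.52, 0, 0, 0, 0.05], [0, 0, -0.64, 0, 0, 0, 0.05], [0, 0, -0.74, 0, 0, 0, 0.05], [0, 0, -0.77, 0, 0, 0, 0.05], [0, 0, -0.77, 0, 0, 0, 0.05], [0, 0, -0.77, 0, 0, 0, 0.05]]
  ]
}}

```text
time_s: 27.57
tool_pos: [0.5003, 0.0788, 0.2476]
tool_rot: [-179.9, -0.0, 130.0]
force: [-1.3, 0.8, -1.2]
grip_width: 0.0214
grasp_force: 20.0
```

Run:
```python
from h import *
o=st();c=cam('wrist')
P=cloud(c).reshape(-1,3);z=o['tool_pos'][2];g=o['tool_pos'][:2]
for a,b,r in((z+.02,z+.03,.015),(z-.008,z-.001,.036)):
    k=(P[:,2]>a)&(P[:,2]<b)&(np.hypot(*(P[:,:2]-g).T)<r);q=P[k];
    if len(q): print(k.sum(),q.mean(0),cv2.minEnclosingCircle(q[:,:2].astype('f4')))
print(go([.3942,.3397,.25],130))
```

```text
t 27.5667 pos [0.5003 0.0788 0.2476] rot [-1.7991e+02 -3.0000e-02  1.3001e+02] q [-37.  -0.  25. 102.   0.  79.  28.] F [-1.3  0.8 -1.2] w 0.0214
1440 [0.49741851 0.08264068 0.27242038] ((0.49773362278938293, 0.08182840049266815), 0.013219169341027737)
4266 [0.49102067 0.09048399 0.24356646] ((0.5000689029693604, 0.07976806163787842), 0.0299012903124094)
[ 8.924e-01  2.901e-01 -1.140e-02 -1.200e-03 -4.000e-04  0.000e+00]
```

Call:
{"method": "servo_tool", "body": {
  "series": [
    [[0.06, 0.02, 0, -0.001, 0, 0, 0.05], [0.14, 0.045, 0, -0.001, 0, 0, 0.05], [0.24, 0.078, 0, -0.001, 0, 0, 0.05], [0.34, 0.11, 0, -0.001, 0, 0, 0.05], [0.44, 0.143, 0, -0.001, 0, 0, 0.05], [0.54, 0.175, 0, -0.001, 0, 0, 0.05], [0.64, 0.208, 0, -0.001, 0, 0, 0.05], [0.74, 0.24, 0, -0.001, 0, 0, 0.05], [0.83, 0.27, 0, -0.001, 0, 0, 0.05], [0.892, 0.29, 0, -0.001, 0, 0, 0.05], [0.892, 0.29, 0, -0.001, 0, 0, 0.05], [0.892, 0.29, 0, -0.001, 0, 0, 0.05]]
  ]
}}

```text
time_s: 28.62
tool_pos: [0.3937, 0.3399, 0.2457]
tool_rot: [-179.8, 0.1, 130.2]
force: [0.9, -0.1, -1.7]
grip_width: 0.0212
grasp_force: 20.0
```

Call:
{"method": "servo_tool", "body": {
  "series": [
    [[0, 0, 0.06, 0, 0, 0, 0.05], [0, 0, 0.12, 0, 0, 0, 0.05], [0, 0, 0.16, 0, 0, 0, 0.05], [0, 0, 0.16, 0, 0, 0, 0.05], [0, 0, 0.16, 0, 0, 0, 0.05], [0, 0, 0.16, 0, 0, 0, 0.05]]
  ]
}}

```text
time_s: 29.12
tool_pos: [0.396, 0.3396, 0.201]
tool_rot: [179.8, 0.0, 130.0]
force: [-0.5, 0.1, 0.1]
grip_width: 0.0211
grasp_force: 20.0
```

Run:
```python
from h import *
o=st();c=cam('wrist');o=st()
P=cloud(c).reshape(-1,3);z=o['tool_pos'][2];g=o['tool_pos'][:2]
k=(P[:,2]>z-.008)&(P[:,2]<z-.001)&(np.hypot(*(P[:,:2]-g).T)<.036);q=P[k]
print(k.sum(),cv2.minEnclosingCircle(q[:,:2].astype('f4')),np.percentile(q[:,2],50))
print(go([.3942,.3397,.168],130))
```

```text
t 29.1167 pos [0.396  0.3396 0.201 ] rot [1.7984e+02 1.0000e-02 1.2995e+02] q [-52.   3.   9. 103.  -1.  73.  -3.] F [-0.5  0.1  0.1] w 0.0211
t 29.1667 pos [0.3961 0.3399 0.2014] rot [179.78  -0.   129.97] q [-52.   3.   9. 103.  -1.  73.  -3.] F [-0.7  0.1  0.3] w 0.0211
4270 ((0.3959134519100189, 0.3404269516468048), 0.02990112453699112) 0.197039791292552
[ 0.0036 -0.0057  0.1115  0.0012 -0.     -0.0002]
```

Call:
{"method": "servo_tool", "body": {
  "series": [
    [[0.002, -0.004, 0.03, 0.001, 0, 0, 0.05], [0.002, -0.005, 0.055, 0.001, 0, 0, 0.05], [0.002, -0.005, 0.075, 0.001, 0, 0, 0.05], [0.002, -0.005, 0.09, 0.001, 0, 0, 0.05], [0.002, -0.005, 0.1, 0.001, 0, 0, 0.05], [0.002, -0.005, 0.107, 0.001, 0, 0, 0.05], [0.002, -0.005, 0.111, 0.001, 0, 0, 0.05], [0.002, -0.005, 0.111, 0.001, 0, 0, 0.05]]
  ]
}}

```text
time_s: 29.83
tool_pos: [0.3941, 0.3395, 0.1678]
tool_rot: [-180.0, -0.0, 130.0]
force: [-1.2, 0.5, 2.7]
grip_width: 0.0212
grasp_force: 20.0
```

```bash
python3 -c "
from h import *
st()"
```

```text
t 29.8333 pos [0.3941 0.3395 0.1678] rot [-179.99   -0.    130.  ] q [-52.   5.   9. 106.  -1.  70.  -3.] F [-1.2  0.5  2.7] w 0.0212
```

Call:
{"method": "servo_tool", "body": {
  "series": [
    [[0, 0, 0.003, 0, 0, 0, 0.05], [0, 0, 0.003, 0, 0, 0, 0.05], [0, 0, 0.001, 0, 0, 0, 0.5], [0, 0, 0.001, 0, 0, 0, 0.7], [0, 0, 0.001, 0, 0, 0, 0.7], [0, 0, -0.05, 0, 0, 0, 0.8], [0, 0, -0.15, 0, 0, 0, 1], [0, 0, -0.27, 0, 0, 0, 1], [0, 0, -0.38, 0, 0, 0, 1], [0, 0, -0.38, 0, 0, 0, 1]]
  ]
}}

```text
time_s: 30.67
tool_pos: [0.3964, 0.3417, 0.2882]
tool_rot: [179.4, -0.1, 130.0]
force: [0.7, 0.4, 0.5]
grip_width: 0.0665
grasp_force: 0.0
```

Call:
{"method": "servo_tool", "body": {
  "series": [
    [[-0.1, -0.1, 0, 0, 0, 0, 1], [-0.2, -0.2, 0, 0, 0, 0, 1], [-0.3, -0.3, 0, 0, 0, 0, 1], [-0.4, -0.3, 0, 0, 0, 0, 1], [-0.5, -0.3, 0, 0, 0, 0, 1], [-0.5, -0.3, 0, 0, 0, 0, 1], [-0.5, -0.3, 0, 0, 0, 0, 1]]
  ]
}}

```text
time_s: 31.25
tool_pos: [0.4221, 0.1653, 0.281]
tool_rot: [-180.0, -0.0, 129.8]
force: [0.6, -0.3, 0.1]
grip_width: 0.0867
grasp_force: 0.0
```

Run:
```python
from h import *
o=st();c=cam('top');P=cloud(c).reshape(-1,3);g=np.array([.393,.3395])
r=np.hypot(*(P[:,:2]-g).T)
for a,b in((.155,.172),(.175,.2)):
    k=(P[:,2]>a)&(P[:,2]<b)&(r<.045);q=P[k];print(k.sum(),np.percentile(q[:,2],[20,80]) if len(q) else 0,cv2.minEnclosingCircle(q[:,:2].astype('f4')) if len(q) else 0)
w=cam('wrist');s=cam('scene')
im=np.hstack([cv2.resize(w['frame'],(400,300)),cv2.resize(s['frame'][200:380,200:440],(400,300))]);cv2.imwrite('pics/end.png',im[:,:,::-1])
```

```text
t 31.25 pos [0.4221 0.1653 0.281 ] rot [-1.7997e+02 -2.0000e-02  1.2978e+02] q [-45.  -8.  18. 105.   3.  83.  13.] F [ 0.6 -0.3  0.1] w 0.0867
391 [0.16017465 0.1654    ] ((0.39420223236083984, 0.33993062376976013), 0.030047377571463585)
67 [0.18760345 0.19432323] ((0.3939528465270996, 0.33909332752227783), 0.010852578096091747)
```

View pics/end.png

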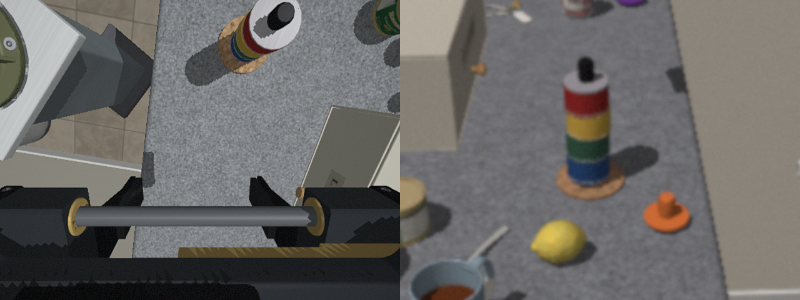

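The picture shows the tower upright on the mat at (587,130), in the order blue, green, yellow, red, lid. The disc height (about 0.163 m) and the knob top (about 0.194 m) match a fully seated stack.

```bash
python3 -c "
from cell import env
print(env.sign_off())"
```

```text
the job is handed in; nothing more can be done
None
```

The lunch tower is back together upright on the cork mat (blue, green, yellow, red, steel lid), about 2–3 mm off the mat's centre, with final camera heights matching a fully seated stack; I handed it in at about 31 s, never touching the tin, jar or lemon.

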